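Start an outflow run: balance on, tare, logger start

TASK

Start a new outflow run on the idle balance, the one with the dark display and the clear flask on its pan: with a light fingertip press and release each, press its round orange on/off key, then its wide blue tare key, then the round green start key of the data logger. The other balance with the amber bottle is in the middle of a run and must not be touched. Press no other key, keep off the flask and the pan, and leave the logger and everything else on the bench where they stand.

Things in the scene. Friction and masses are not known exactly. Their poses are not given: they have to be found in the camera images.
- balance_a: Idle laboratory balance, to be started: grey, 310 (x) x 196 (y) x 85 mm high at the pan, fixed; dark display, clear conical flask on its pan. Origin: centre of its underside; -x points to the operator (robot), +y to the operator's left. Both balances and the logger stand side by side in any order, each turned at most 0.25 rad from facing straight ahead.
- panel_a: White front panel of the idle balance, 112 x 190 mm, rising 12 degrees away from the operator. Origin: middle of its top face, 52 mm above the table; z its normal. Near row of keys from left (+y) to right: round orange on/off, small grey mode, small grey print (14 x 16 mm, 5 mm proud), wide blue tare; the dark display lies behind them.
- power_a_top (a point): Top of the idle balance's round orange on/off key, 26 mm diameter, at the left end of the panel; in the balance's frame (-128, 72, 54) mm. The face leans 12 degrees towards the operator (-x edge lower) and stands 8 mm proud of the panel. Origin: centre of the key's top face, moves with the key; z is the outward normal.
- power_a (a joint): Travel of the orange on/off key of the idle balance. Reads 0 at rest and grows to 0.005 m as it is pushed in along the panel's normal; its spring needs about 1 N to start and 5.4 N at the end stop; the press counts beyond 3 mm (about 3.6 N), and it springs back by itself.
- tare_a_top (a point): Top of the idle balance's wide blue tare key, 24 mm (x) x 44 mm (y), at the right end of the panel; in the balance's frame (-128, -64, 54) mm. The face leans 12 degrees towards the operator (-x edge lower) and stands 8 mm proud of the panel. Origin: centre of the key's top face, moves with the key; z is the outward normal.
- tare_a (a joint): Travel of the blue tare key of the idle balance. Reads 0 at rest and grows to 0.005 m as it is pushed in along the panel's normal; its spring needs about 1 N to start and 5.4 N at the end stop; the press counts beyond 3 mm (about 3.6 N), and it springs back by itself.
- mode_a (a joint): Travel of the left small grey key (mode) of the idle balance, 43 mm to the right of the on/off key's centre; 0 at rest, 0.003 m fully in. Not to be pressed.
- print_a (a joint): Travel of the right small grey key (print) of the idle balance, 53 mm to the left of the tare key's centre; 0 at rest, 0.003 m fully in. Not to be pressed.
- pan_a: Square steel pan of the idle balance, 180 x 180 mm; origin at the centre of its top face, 85 mm above the table. Not to be touched.
- balance_b: The running balance, same make and same size as the idle one, but with a lit light-blue display and an amber bottle on its pan. Origin: centre of its underside. Not to be touched anywhere.
- logger: Data logger: loose aluminium case with black side cheeks, 152 (x) x 178 (y) mm, top face 52 mm above the table, 0.7 to 1.2 kg. Origin: centre of its underside; -x points to the operator. Green terminal blocks along the far edge (61 mm high); green start key (left, +y) and red stop key (right) on the near half of the top face, 96 mm apart.
- start_top (a point): Top of the logger's round green start key, 28 mm diameter, level, 8 mm above the case's top face; in the logger's frame (-36, 48, 60) mm. Origin: centre of the top face of the key; z up.
- start (a joint): Travel of the green start key of the logger. Reads 0 at rest and grows to 0.005 m as it is pushed straight down; its spring needs about 1 N to start and 5.4 N at the end stop; the press counts beyond 3 mm (about 3.6 N), and it springs back by itself.
- stop (a joint): Travel of the red stop key of the logger (28 mm diameter, 96 mm to the right of the start key); 0 at rest, 0.005 m fully in. Not to be pressed.
- flask: Clear glass conical flask with white stopper on the idle balance's pan, 85 mm diameter at the foot, 150 mm high, 0.16 kg, loose; origin: centre of its underside. Not to be touched.
- bottle: Amber glass bottle with black cap on the running balance's pan, 72 mm diameter, 140 mm high, loose; origin: centre of its underside. Not to be touched.
- weight: Steel calibration weight with a knob, 38 mm diameter, 69 mm high, loose, standing nearer the robot than the instruments; origin: centre of its underside.
- sample_ring: Brass soil sample ring, 57 mm diameter, 40 mm high, loose, standing nearer the robot than the instruments; origin: centre of its underside.
- spanner: Steel spanner, 170 mm long, lying on the right of the bench; origin: centre of its underside.
- beaker: White plastic beaker, 68 mm diameter, 90 mm high, on the left of the bench; origin: centre of its underside.
- wood_block: Light wooden block 60 x 140 x 55 mm on the right of the bench; origin: centre of its underside.
- spare_flask: Clear conical flask with orange stopper, 85 mm diameter, 150 mm high, standing on the bench itself, on the left; origin: centre of its underside.

How it is judged:
By the outcome, as a careful person would: the job done as asked, in the order asked, and still so for the second after the job is handed in, with the robot touching nothing.
It also fails if it takes over 58 s, if anything falls off the work surface, if the arm or the gripper's body presses on something with over 40 N, if the wrist force passes 120 N, or if a joint passes its speed limit or range.

ROBOT

A 6-joint arm with a two-finger parallel gripper is mounted at the origin on the work surface. World frame = base frame: x ahead of the robot, y to its left, z up, the work surface at z = 0. Lengths are in mm, angles in rad, forces in N, time in s.
With the tool pointing down it reaches from about 350 to 975 mm from the base axis. Payload 17.4 kg.
Tool frame: the origin (TCP) lies midway between the tips of the shut fingers; the grasp point (between the pads) lies 19 mm behind it (ctrl.grasp_offset is the distance from the TCP to the grasp point, in mm); z points along the fingers, y is the line along which they close (so a half turn about z gives the same grasp; the last joint's range is limited). The gripper opens to 85 mm and grips with 20 to 120 N. Pads are 22 mm wide; open, the fingers measure 114 mm over their backs; the gripper's body (76 mm by 85 mm) begins 54 mm behind the grasp point. The pads swing forward as they close: fully open they stand 13 mm farther back than shut.
Start: joints at [1.132, 0.116, 1.442, -0, 1.584, -0.038], TCP at [263.363, 621.508, 231.303] pointing down, gripper open.
Joint ranges: [-2.83, 2.83], [-0.83, 2.19], [0.07, 2.5], [-1.14, 4.28], [0.01, 3], [-2.97, 2.97]. Speed limits (rad/s): [1.89, 1.89, 2.22, 3.14, 3.14, 3.14].

INTERFACE

Orientations are given as a 3x3 rotation matrix whose columns are the frame's x, y, z axes.
In Python, from rig import ctrl gives the robot as it stands. Calls block until the motion is done:
- ctrl.reach(position, orientation): joint-space move of the TCP to a pose.
- ctrl.move_straight(position, frame=None, speed=150, force_limit=None): straight line of the TCP; frame=None keeps the orientation; speed is the mean speed in mm/s. With force_limit (N) it stops when the force on the tool has changed by that much, and returns True; else False.
- ctrl.set_joints(angles): joint-space move.
- ctrl.gripper_to(opening, grip_force=None): finger opening in mm; grip_force is the grip in N (None keeps the last); returns when the fingers have stopped.
- ctrl.wait(seconds).
- ctrl.inverse_kinematics(position, orientation): joint angles nearest the present ones, or None.
- ctrl.get_image(name): name is "side" or "top"; returns (picture, depth): 480x640x3 uint8, blue, green, red; 480x640 float32, mm along the optical axis (not along the pixel's ray), 0 where there is no reading.
- ctrl.camera_model(name): a dict with "intrinsics" (3x3 intrinsics, pixels), "R" (3x3) and "t" (3): a world point X has camera coordinates R X + t. Camera axes: x right, y down, z forward; pixel columns grow to the right and rows downward; lengths in mm; the calibration is good to about 2 mm. A picture is of the moment at which its call begins. camera_model takes no time and is no camera call.
A pose or a line that the arm cannot do raises ctrl.Unreachable and nothing moves.
- ctrl.finish_job(): hands the job in; it is judged then, once.
Readings, each from a call of its own:
- ctrl.current_clock(): time.
- ctrl.current_joint_positions(): joint angles.
- ctrl.current_dq(): joint speeds.
- ctrl.current_joint_efforts(): joint torques, N m.
- ctrl.current_tcp_pos(): TCP position.
- ctrl.current_tool_rot(): TCP orientation.
- ctrl.current_force(): force on the tool from outside, world axes, zero at the start.
- ctrl.current_wrist_torque(): the same for the moment, N m.
- ctrl.current_finger_gap(): finger opening in mm.
- ctrl.current_grip_force(): force on a finger pad.
Only numpy, scipy, OpenCV 4.12 (cv2) and the standard library are available. Lean on these libraries where they do the work, as an engineer would, in place of code of your own. Each camera call takes 0.05 s, during which the arm holds its last target. There are 200 camera calls.

## Working session

There is one attempt and no reset: what is moved stays moved. The work goes in short steps, each a Python script; the robot and the scene stay as the last script left them, time stands still between calls to the robot, and variables do not carry over. Pictures are saved under pics/ and viewed, at most 10 in all, crops included, and the job is handed in when it is done.

```bash
ls; mkdir -p pics
python3 - <<'E'
from rig import ctrl
import cv2,numpy as np
for n in("top","side"):
    im,d=ctrl.get_image(n); cv2.imwrite(f"pics/{n}0.png",im); np.save(f"{n}0.npy",d)
    m=ctrl.camera_model(n); print(n,m["intrinsics"],-m["R"].T@m["t"],m["R"])
E
```

```text
pics
top [[514.65778482   0.         323.60136401]
 [  0.         514.65778482 238.94633142]
 [  0.           0.           1.        ]] [ 370.12573184  -36.44354809 1563.31386269] [[ 2.23789226e-02 -9.99749546e-01  1.70304170e-04]
 [-9.93437210e-01 -2.22567356e-02 -1.12192456e-01]
 [ 1.12168147e-01  2.34155978e-03 -9.93686482e-01]]
side [[557.09590709   0.         315.37317878]
 [  0.         557.09590709 244.4792769 ]
 [  0.           0.           1.        ]] [ 321.8522412  1436.7631912  1002.29897966] [[-0.98669284 -0.16092766  0.02322763]
 [-0.10565801  0.52601608 -0.84388594]
 [ 0.12358648 -0.8351104  -0.53601959]]
```

View pics/top0.png

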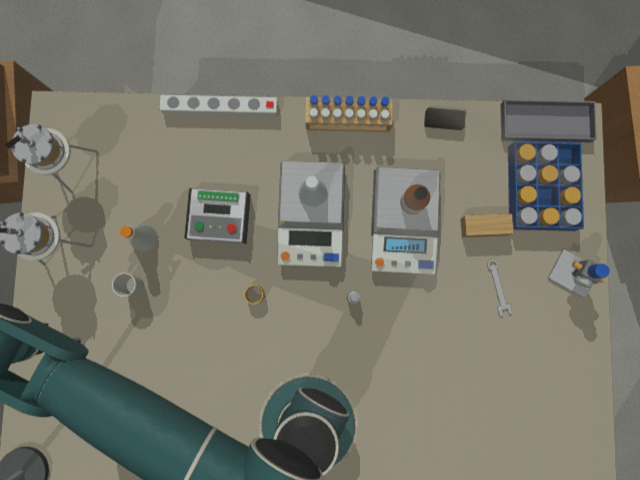

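View pics/side0.png

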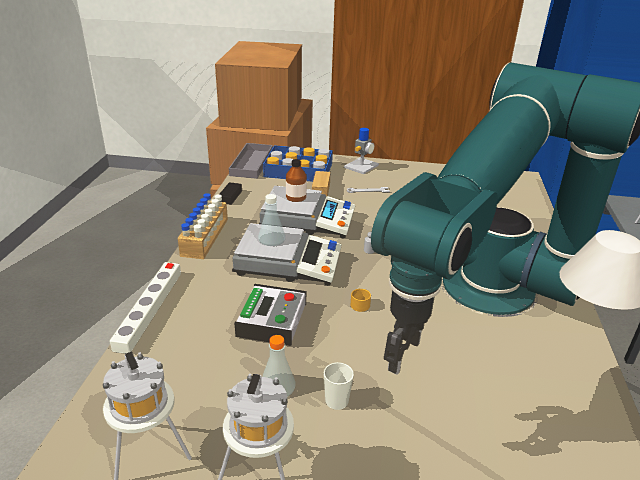

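The top view shows the idle balance A in the middle, with its orange key at (285,256), blue key at (332,257) and a dark display. Balance B is to its right, and the logger is on the left with green start at (199,226) and red stop at (231,229). The side view agrees: A's keys are near (326,268) and (333,245), green start is at (281,319) and red stop at (289,297). I'll locate the keys in both views.

```bash
cat > vis.py <<'E'
import cv2,numpy as np
from rig import ctrl
HUE={'o':(5,18),'b':(105,125),'g':(50,80),'r':(0,5)}
def ray(n,uv):
    m=ctrl.camera_model(n);R,t=m["R"],m["t"]
    return -R.T@t, R.T@np.linalg.inv(m["intrinsics"])@np.array([*uv,1.])
def cen(im,c,uv,w=9):
    u,v=uv;p=cv2.cvtColor(im[v-w:v+w+1,u-w:u+w+1],cv2.COLOR_BGR2HSV)
    m=cv2.inRange(p,(HUE[c][0],110,50),(HUE[c][1],255,255))
    n,l,s,ce=cv2.connectedComponentsWithStats(m)
    k=1+np.argmax(s[1:,4]);return ce[k]+[u-w,v-w],s[k,4]
def onz(n,uv,z):
    C,d=ray(n,uv);return C+d*(z-C[2])/d[2]
E
python3 - <<'E'
from vis import *
K={'power':('o',(285,256),(326,268),54),'tare':('b',(332,257),(333,245),54),'start':('g',(199,226),(281,319),60),'stop':('r',(231,229),(289,297),60)}
T=cv2.imread('pics/top0.png');S=cv2.imread('pics/side0.png');P={}
for k,(c,a,b,z) in K.items():
    ca,na=cen(T,c,a);cb,nb=cen(S,c,b)
    pt,ps=onz('top',ca,z),onz('side',cb,z);P[k]=pt
    C1,d1=ray('top',ca);C2,d2=ray('side',cb)
    s=np.linalg.lstsq(np.c_[d1,-d2],C2-C1,rcond=None)[0]
    tri=(C1+s[0]*d1+C2+s[1]*d2)/2
    print(k,ca.round(1),na,cb.round(1),nb,pt.round(1),ps.round(1),tri.round(1))
for a,b in(('power','tare'),('start','stop')):
    e=P[a]-P[b];print(np.linalg.norm(e),np.arctan2(-e[0],e[1]))
cr=cv2.hconcat([cv2.resize(T[200:290,180:345],None,fx=2.4,fy=2.4),cv2.resize(S[225:335,260:350],(324,216))[:216]])
cv2.imwrite('pics/c0.png',cr)
E
```

```text
power [284.7 255.6] 55 [325.2 268.9] 54 [488.8  80.5  54. ] [490.   87.4  54. ] [490.   80.9  49.4]
tare [330.6 257. ] 96 [331.8 244.9] 66 [487.6 -54.8  54. ] [488.8 -48.5  54. ] [488.7 -54.8  50. ]
start [198.4 225.5] 55 [279.5 318.5] 67 [571.3 337.   60. ] [572.8 341.8  60. ] [572.7 338.   56.6]
stop [230.9 227.7] 71 [288.6 296.5] 70 [566.9 240.9  60. ] [568.3 246.2  60. ] [568.3 241.7  56.4]
135.2147562891854 -0.008922341619180475
96.21103087227198 -0.04568833698538091
```

View pics/c0.png

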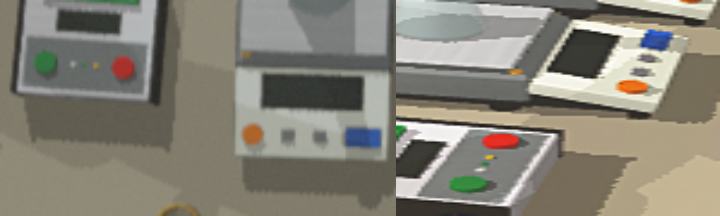

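Both cameras agree on the keys to within a few mm, and the spacings of 135 and 96 mm match the description. Next: shut the gripper, hover over the orange key and check the approach.

```bash
cat > press.py <<'E'
import numpy as np
from rig import ctrl
from scipy.spatial.transform import Rotation as Ro
def rot(yaw,tilt,flip):
    # columns: tool x, y, z ; z into the key
    R=(Ro.from_euler('z',yaw)*Ro.from_euler('y',-tilt)).as_matrix()
    n=R[:,2];y=R[:,1]*(1 if flip else -1)
    return np.c_[np.cross(y,-n),y,-n]
KEYS={'power':((489.4,81.2,54),-.009,np.radians(12)),'tare':((488.2,-54.3,54),-.009,np.radians(12)),'start':((572,337.8,60),-.046,0)}
def best(p,yaw,tilt):
    q0=ctrl.current_joint_positions();c=[]
    for f in(0,1):
        R=rot(yaw,tilt,f);q=ctrl.inverse_kinematics(p,R)
        if q is not None:c.append((np.abs(np.array(q)-q0).max(),f,R,q))
    return min(c,key=lambda t:t[0])
def press(k,lim=4.6):
    p,yaw,tilt=KEYS[k];p=np.array(p,float);n=-rot(yaw,tilt,0)[:,2]
    ctrl.move_straight(p+n*15,speed=60)
    ctrl.wait(.3);f0=np.array(ctrl.current_force())
    hit=ctrl.move_straight(p-n*9,speed=8,force_limit=lim)
    x=np.array(ctrl.current_tcp_pos());f=np.array(ctrl.current_force())-f0
    ctrl.wait(.15);x2=np.array(ctrl.current_tcp_pos());f2=np.array(ctrl.current_force())-f0
    ctrl.move_straight(p+n*60,speed=70)
    print(k,hit,'depth',(p-x)@n,(p-x2)@n,f.round(2),f2.round(2),'t',ctrl.current_clock())
E
python3 - <<'E'
from press import *
import cv2
print(ctrl.current_clock(),ctrl.current_tool_rot())
ctrl.gripper_to(0)
p,y,t=KEYS['power'];n=-rot(y,t,0)[:,2]
d,f,R,q=best(np.array(p)+n*100,y,t);print(d,f,q)
ctrl.reach(np.array(p)+n*100,R)
ctrl.move_straight(np.array(p)+n*15,speed=100)
print(ctrl.current_clock(),ctrl.current_tcp_pos(),ctrl.current_force(),ctrl.current_finger_gap())
T,_=ctrl.get_image('top');S,_=ctrl.get_image('side')
cv2.imwrite('pics/c1.png',cv2.hconcat([cv2.resize(T[190:290,220:360],(420,300)),cv2.resize(S[210:310,270:390],(360,300))]))
E
```

```text
0.1 [[-9.20744442e-01  3.90165988e-01 -4.17845919e-04]
 [ 3.90166212e-01  9.20743952e-01 -9.49386589e-04]
 [ 1.43107462e-05 -1.03717178e-03 -9.99999462e-01]]
1.3822492620057767 1 [ 0.13673136 -0.44737972  2.07561235 -0.03128584  1.30620079 -1.42002176]
3.9583 [486.54924952  81.2711594   69.30799684] [-0.11235606  0.75390041 -0.23419921] 0.16799926456200245
```

View pics/c1.png

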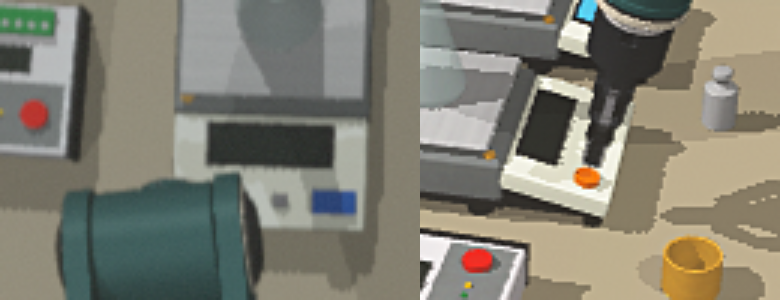

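The fingertip at (592,163) in the side crop sits just above the orange key at (587,178), clear of everything else. Pressing it.

Run:
```python
from press import *
press('power')
```

```text
power True depth 3.8413975543243564 3.759420352757829 [-0.27  0.07  4.14] [1.54 0.64 4.76] t 7.9083
```

Run:
```python
from press import *
import cv2
p,y,t=KEYS['tare'];n=-rot(y,t,0)[:,2]
ctrl.move_straight(np.array(p)+n*60,speed=150)
T,_=ctrl.get_image('top');S,_=ctrl.get_image('side')
cv2.imwrite('pics/c2.png',cv2.hconcat([cv2.resize(T[190:290,220:360],(420,300)),cv2.resize(S[210:310,270:390],(360,300))]))
f=[np.array(ctrl.current_force())]
for i in range(8): ctrl.wait(.05);f.append(np.array(ctrl.current_force()))
print(np.round(f,2),ctrl.current_clock())
```

```text
[[-0.95 -0.12 -0.65]
 [-0.19 -0.35  0.43]
 [-0.57 -0.01  0.1 ]
 [-0.54  0.21  0.04]
 [ 0.43  0.72  0.79]
 [-0.09 -0.11 -0.32]
 [ 0.13 -1.21 -0.15]
 [-0.09  0.18  0.08]
 [-0.1  -0.66  0.24]] 9.4583
```

View pics/c2.png

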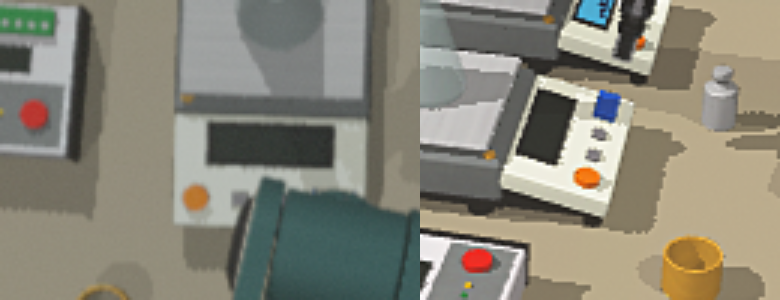

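The display gives no feedback, and force noise is about 0.5 N, so I can't be sure the orange press passed 3 mm. I'll touch that key lightly, well under the 3 mm switch point, to find its true surface and work out how far the press went.

```bash
cat >> press.py <<'E'
def favg(n,N=12):
    a=[]
    for _ in range(N): ctrl.wait(.012);a.append(np.array(ctrl.current_force())@n)
    return np.mean(a)
def probe(k,fstop=.75,start=-3,end=4):
    """step down until mean force along the key normal > fstop; returns depth and log"""
    p,yaw,tilt=KEYS[k];p=np.array(p,float);n=-rot(yaw,tilt,0)[:,2]
    ctrl.move_straight(p+n*12,speed=80);ctrl.wait(.2);f0=favg(n,25);log=[]
    ctrl.move_straight(p-n*start,speed=30);s=start
    while s<=end:
        x=np.array(ctrl.current_tcp_pos());f=favg(n)-f0;d=(p-x)@n;log.append((round(d,2),round(f,2)))
        if f>fstop:break
        s+=.5;ctrl.move_straight(p-n*s,speed=20)
    return p,n,d,f0,log
E
python3 - <<'E'
from press import *
p,y,t=KEYS['power'];n=-rot(y,t,0)[:,2]
ctrl.move_straight(np.array(p)+n*60,speed=150)
p,n,d,f0,log=probe('power',fstop=1.1,end=2)
ctrl.move_straight(p+n*60,speed=100)
print(log,ctrl.current_clock())
E
```

```text
[(np.float64(-2.75), np.float64(0.2)), (np.float64(-2.55), np.float64(-0.02)), (np.float64(-1.94), np.float64(-0.21)), (np.float64(-1.47), np.float64(-0.07)), (np.float64(-0.95), np.float64(0.28)), (np.float64(-0.48), np.float64(0.16)), (np.float64(-0.06), np.float64(1.08)), (np.float64(0.46), np.float64(1.14))] 15.425
```

The orange key's surface is at a depth of about -0.2 to 0 mm, so the earlier press travelled about 3.9 mm and counted. For tare and start I'll find contact first, then push 4 mm further in the same stroke.

```bash
cat >> press.py <<'E'
def press2(k):
    p,n,d,f0,log=probe(k)
    ok=log[-1][1]>.75
    if ok:
        ctrl.move_straight(p-n*(d+3.9),speed=12,force_limit=9);ctrl.wait(.1)
        x=np.array(ctrl.current_tcp_pos());print(k,'contact',d,'travel',(p-x)@n-d,'F',favg(n)-f0)
    ctrl.move_straight(p+n*90,speed=100)
    print(k,ok,[tuple(map(float,l)) for l in log],ctrl.current_clock());return ok
E
python3 - <<'E'
from press import *
p,y,t=KEYS['tare'];n=-rot(y,t,0)[:,2]
ctrl.move_straight(np.array(p)+n*60,speed=150)
if press2('tare'):
    p,y,t=KEYS['start'];p=np.array(p,float)+[0,0,90]
    d,f,R,q=best(p,y,t);print(d,f)
    ctrl.reach(p,R);ctrl.move_straight(p-[0,0,75],speed=120)
    print(ctrl.current_tcp_pos(),ctrl.current_clock())
    import cv2
    S,_=ctrl.get_image('side');cv2.imwrite('pics/c3.png',cv2.resize(S[210:350,220:390],None,fx=4,fy=4))
E
```

```text
tare contact -0.03408250590183322 travel 3.772922457183334 F 4.528527895258633
tare True [(-2.75, -0.17), (-2.56, -0.13), (-1.98, 0.12), (-1.46, 0.1), (-0.94, -0.02), (-0.44, -0.02), (-0.03, 1.07)] 22.05
0.7306504387066555 1
[572.37407831 337.8857918   75.84982082] 24.325
```

View pics/c3.png

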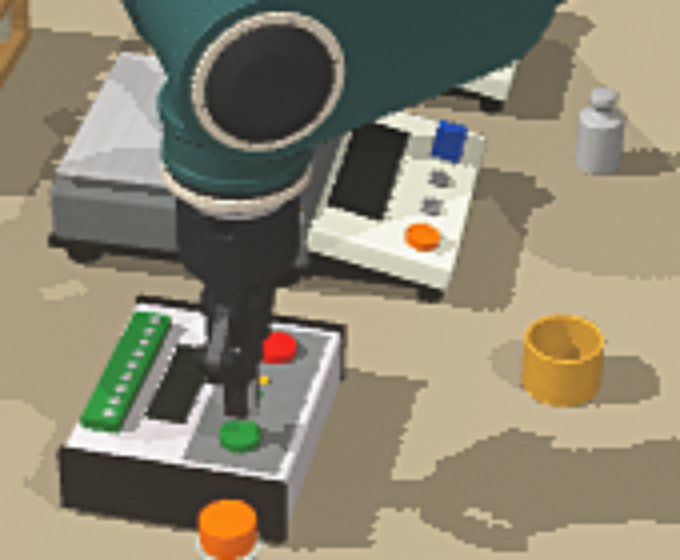

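Tare went in 3.8 mm at 4.5 N. The fingertip at (240,405) is now right above the green start key at (240,435), well away from the red key.

Run:
```python
from press import *
import cv2
ok=press2('start')
ctrl.wait(.3)
S,_=ctrl.get_image('side')
a=cv2.imread('pics/side0.png')
from vis import cen
for c,b in(('g',(281,319)),('r',(289,297))): print(cen(a,c,b)[0],cen(S,c,b)[0])
print(ok,ctrl.current_clock())
```

```text
start contact -0.05695690178399815 travel 3.7229131043246895 F 4.106423696745563
start True [(-2.69, 0.06), (-2.54, 0.2), (-1.99, 0.01), (-1.46, 0.13), (-0.96, 0.17), (-0.48, 0.13), (-0.06, 0.81)] 29.4417
[279.53731343 318.49253731] [279.60294118 318.52941176]
[288.61428571 296.51428571] [288.67605634 296.54929577]
True 29.7917
```

```bash
python3 -c "
from rig import ctrl
print(ctrl.finish_job())"
```

```text
the job is handed in; nothing more can be done
None
```

I pressed and released the idle balance's orange on/off key, its blue tare key and the logger's green start key in that order, each about 3.7–3.9 mm in (3 mm needed); the logger did not move, the on/off key also got one later light touch (about 0.5 mm, too shallow to count) as a check, and I handed the job in at about 30 s.

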